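# Find the stuck valve by feel and hold the loupe over it in focus

### The arm

A 6-joint arm with a two-finger parallel gripper is mounted at the origin on the work surface. World frame = base frame: x ahead of the robot, y to its left, z up, the work surface at z = 0. Lengths are in m, angles in rad, forces in N, time in s.
With the tool pointing down it reaches from about 0.325 to 0.775 m from the base axis. Payload 5.5 kg.
Tool frame: the origin (TCP) lies between the finger pads; the fingertips stand 8 mm ahead of it and the grasp point (between the pads) lies 11 mm behind it (tcp_to_tips is the distance from the TCP to the fingertips, in m); z points along the fingers, y is the line along which they close (so a half turn about z gives the same grasp; the last joint's range is limited). The gripper opens to 88 mm and grips with 3 to 60 N. Pads are 20 mm wide; open, the fingers measure 115 mm over their backs; the gripper's body (75 mm by 178 mm) begins 61 mm behind the grasp point.
Start: joints at [1.156, 0.091, 1.231, -0, 1.82, -0.057], TCP at [0.21, 0.562, 0.231] pointing down, gripper open.
Joint ranges: [-2.87, 2.87], [-0.86, 2.18], [0.17, 2.46], [-1.51, 4.65], [0.06, 2.69], [-2.65, 2.65]. Speed limits (rad/s): [2.57, 2.57, 3.01, 3.14, 3.14, 3.14].

### API

Orientations are given as a unit quaternion [w, x, y, z].
In Python, from bench import * gives the robot as it stands. Calls block until the motion is done:
- move_to(position, orientation): joint-space move of the TCP to a pose.
- move_l(position, speed=0.15, orientation=None): straight line of the TCP; orientation=None keeps the orientation; speed is the mean speed in m/s.
- movej(angles): joint-space move.
- gripper_open() and close(): open the fingers fully, or close them until they stop; the grip force is fixed at half the most.
- hold(seconds).
- inverse_kinematics(position, orientation): joint angles nearest the present ones, or None.
- state(): the state.
- get_image(name): name is "side" or "top" or "wrist"; returns a dict with "frame" (400x640x3 uint8, blue, green, red), "depth" (400x640 float32, m along the optical axis (not along the pixel's ray), 0 where there is no reading), "camera_matrix" (3x3 intrinsics, pixels), "view" (4x4, takes a point from world to camera coordinates). Camera axes: x right, y up, looking along -z (the intrinsics and any distortion apply to the point x, -y, -z); pixel columns grow to the right and rows downward; lengths in m; the calibration is good to about 2 mm. A picture is of the moment at which its call begins.
A pose or a line that the arm cannot do raises IKError and nothing moves.
- job_done(): hands the job in; it is judged then, once.
The state is a dict: "time": time; "joint_pos": joint angles; "dq": joint speeds; "joint_torque": joint torques, N m; "ee_pos": TCP position; "ee_rot": TCP orientation; "ft_force": force on the tool from outside, world axes, zero at the start; "moment": the same for the moment, N m; "finger_gap": finger opening in m; "finger_force": force on a finger pad.
Only numpy, scipy, OpenCV 4.12 (cv2) and the standard library are available. Lean on these libraries where they do the work, as an engineer would, in place of code of your own. Each camera call takes 0.05 s, during which the arm holds its last target. There are 200 camera calls.

### The job

First push the black heads of all three valves on the manifold block gently down until each comes to its stop: two run fully home, and one is stuck and stops short. Only then pick up the loupe by its handle and hold it level, right way up, centred over the stuck valve, with the lens at the height of the dark collar on the focus post behind the valves. Finish while still holding it there, steady and in the free air; do not knock the loupe against the block, shift the collar or disturb the other things on the bench.

Things in the scene. Friction and masses are not known exactly. Their poses are not given: they have to be found in the camera images.
- manifold: aluminium block fixed to the bench, 70 mm (x) by 220 mm (y) by 45 mm high, origin under its centre; the valves stand in a row along its y axis. From its +x side a foot carries the focus post: a steel rod 10 mm across, top 170 mm above the bench, 80 mm along +x and 30 mm along +y from the block's centre
- valve_1: one of three like steel valve cartridges in a row 60 mm apart on the manifold block: body 28 mm across, top 35 mm above its origin (bottom centre, on the block's top); above it a black push head (plunger) 22 mm across. Which valve is at which place differs from start to start; any of them may be the stuck one. Over 60 N damages it
- valve_2: one of three like steel valve cartridges in a row 60 mm apart on the manifold block: body 28 mm across, top 35 mm above its origin (bottom centre, on the block's top); above it a black push head (plunger) 22 mm across. Which valve is at which place differs from start to start; any of them may be the stuck one. Over 60 N damages it
- valve_3: one of three like steel valve cartridges in a row 60 mm apart on the manifold block: body 28 mm across, top 35 mm above its origin (bottom centre, on the block's top); above it a black push head (plunger) 22 mm across. Which valve is at which place differs from start to start; any of them may be the stuck one. Over 60 N damages it
- plunger_1 (a joint): push head of valve_1: how far it has been pressed down, in m, 0 = fully up (as it starts). It needs about 4 N to move and stays where it is left (no spring). A sound plunger runs 10 mm down to a firm stop; the stuck one comes to a firm stop after 4 mm. 8 to 15 N on the head shows the stop
- plunger_2 (a joint): push head of valve_2: how far it has been pressed down, in m, 0 = fully up (as it starts). It needs about 4 N to move and stays where it is left (no spring). A sound plunger runs 10 mm down to a firm stop; the stuck one comes to a firm stop after 4 mm. 8 to 15 N on the head shows the stop
- plunger_3 (a joint): push head of valve_3: how far it has been pressed down, in m, 0 = fully up (as it starts). It needs about 4 N to move and stays where it is left (no spring). A sound plunger runs 10 mm down to a firm stop; the stuck one comes to a firm stop after 4 mm. 8 to 15 N on the head shows the stop
- top_1 (a point): centre of the top face of the push head of valve_1; it moves down with the head. 100 mm above the bench when up
- top_2 (a point): centre of the top face of the push head of valve_2; it moves down with the head. 100 mm above the bench when up
- top_3 (a point): centre of the top face of the push head of valve_3; it moves down with the head. 100 mm above the bench when up
- collar (a joint): height setting of the collar on the focus post, in m, 0 = collar centre 135 mm above the bench, at most 0.025; held by friction, not to be moved
- focal_mark (a point): centre of the dark steel collar (a disc 26 mm across, 8 mm high, with a small screw) on the focus post: its height is the focal height for the lens, 135 to 160 mm above the bench, and differs from start to start
- loupe: loupe, 95 to 155 g, lying on the bench: round black barrel 62 mm across, 22 mm high, with a glass lens; flat-sided dark steel handle along its -x, 29 to 117 mm from the barrel's centre, 14 mm wide (y), 22 mm high. Origin: centre of the barrel's underside; z up through the lens. Centre of mass about 45 mm from the barrel's centre, in the handle
- lens (a point): centre of the loupe's lens barrel, 11 mm above its underside
- handle (a point): where to take the loupe's handle: 60 mm from the barrel's centre, 11 mm above the underside; the fingers close across the handle, along the loupe's y
- vial: a small amber glass jar, 26 mm across, 50 mm high, a bystander to be left alone; origin under its centre
- wrench: a steel wrench, 160 mm long, lying, a bystander to be left alone; origin under its centre
- screwdriver: a screwdriver, 190 mm long, lying, a bystander to be left alone; origin under its centre
- beaker: an open glass beaker, 70 mm across, 90 mm high, a bystander to be left alone; origin under its centre
- torch: an aluminium pocket torch, 120 mm long, lying, a bystander to be left alone; origin under its centre
- fitting: a brass tube fitting, 26 mm across, 26 mm high, a bystander to be left alone; origin under its centre
- locknut: a steel ring nut, 34 mm across, 10 mm high, lying flat, a bystander to be left alone; origin under its centre
Mind the look-alikes: they are no part of the job. What is meant by the loupe is not red, and is the larger of those in its own colour.

How it is judged:
On the way, in this order (a step that is already met when the one before it is completed fails the run):
1. all three plungers are pressed to their stops, the loupe still lying on the bench (value of joint each of plunger_1, plunger_2 above 0.008 m and value of joint plunger_3 above 0.0025 m and height (world z) of lens below 0.03 m), for 0.1 s.
2. the loupe is picked up (height (world z) of lens above 0.06 m), for 0.2 s.
At the end, for the whole second after the job is handed in: Fingers hold the loupe still (under 20 mm/s), lens within 12 mm of the stuck valve's axis and 8 mm of the collar's height, tilt under 0.12 rad, touching no block, post or valve; sound plungers 8 mm or more down, the stuck one 2.5 to 6 mm (value of joint each of plunger_1, plunger_2 above 0.008 m and value of joint plunger_3 between 0.0025 and 0.006 m and horizontal distance between lens and top_3 below 0.012 m and z of lens in the frame of focal_mark between -0.008 and 0.008 m and angle between loupe's own z axis and vertical below 0.12 rad and linear speed of loupe below 0.02 m/s and contact force between loupe and the fingers above 1 N and contact force between loupe and manifold below 0.1 N and contact force between loupe and valve_1 below 0.1 N and contact force between loupe and valve_2 below 0.1 N and contact force between loupe and valve_3 below 0.1 N); the arm keeps its last pose, push and grip.
It fails at once if a valve is pushed with more than 60 N (contact force between anything else and valve_1 above 60 N or contact force between anything else and valve_2 above 60 N or contact force between anything else and valve_3 above 60 N).
It fails at once if the loupe is knocked against the block, the post or a valve (contact force between loupe and manifold above 5 N or contact force between loupe and valve_1 above 5 N or contact force between loupe and valve_2 above 5 N or contact force between loupe and valve_3 above 5 N).
It fails at once if the collar is shifted (distance of focal_mark from where it was at the start of the episode above 0.003 m).
It fails at once if a bystander is disturbed (distance of any of vial, wrench, screwdriver, beaker, torch, fitting, locknut from where it was at the start of the episode above 0.03 m).
It also fails if it takes over 58 s, if anything falls off the work surface, if the arm or the gripper's body presses on something with over 40 N, if the wrist force passes 120 N, or if a joint passes its speed limit or range.

## Working session

There is one attempt and no reset: what is moved stays moved. The work goes in short steps, each a Python script; the robot and the scene stay as the last script left them, time stands still between calls to the robot, and variables do not carry over. Pictures are saved under pics/ and viewed, at most 10 in all, crops included, and the job is handed in when it is done.

```bash
mkdir -p pics; ls; cat > h.py <<'E'
from bench import *
import numpy as np, cv2
def snap(n,save=None):
    d=get_image(n); 
    if save: cv2.imwrite('pics/'+save,d['frame'])
    return d
def ray(d,u,v):
    K=d['camera_matrix'];V=np.array(d['view'])
    c=np.linalg.inv(K)@[u,v,1]; c=c*[1,-1,-1]
    R=V[:3,:3];o=-R.T@V[:3,3]
    return o,R.T@c
def on_z(d,u,v,z):
    o,r=ray(d,u,v); return o+r*(z-o[2])/r[2]
def at_depth(d,u,v):
    o,r=ray(d,u,v); return o+r*d['depth'][int(v),int(u)]
def cloud(d):
    K=d['camera_matrix'];V=np.array(d['view']);h,w=d['depth'].shape
    v,u=np.mgrid[:h,:w]; P=np.stack([u,v,np.ones_like(u)],-1)@np.linalg.inv(K).T*[1,-1,-1]*d['depth'][...,None]
    return (P-V[:3,3])@V[:3,:3]
def project(d,p):
    V=np.array(d['view']);c=V[:3,:3]@p+V[:3,3];c=c*[1,-1,-1];q=d['camera_matrix']@c;return q[:2]/q[2]
E
python3 - <<'E'
from h import *
for n in('side','top'):
    d=snap(n,n+'0.png'); print(n,d['camera_matrix'],d['view'])
s=state();print(s)
E
```

```text
pics
side [[374.80308821   0.         317.0202746 ]
 [  0.         374.80308821 197.5414986 ]
 [  0.           0.           1.        ]] [[-0.99736268 -0.06857969  0.02375924  0.60024181]
 [ 0.05976446 -0.59027693  0.80498531 -0.18259433]
 [-0.04118111  0.80428227  0.59281881 -1.04774115]
 [ 0.          0.          0.          1.        ]]
top [[388.28029858   0.         319.96883773]
 [  0.         388.28029858 192.01716956]
 [  0.           0.           1.        ]] [[-0.00577695 -0.99995732  0.00721052 -0.0655552 ]
 [ 0.98235165 -0.00432686  0.18699336 -0.60447518]
 [-0.18695418  0.00816352  0.98233472 -1.16972896]
 [ 0.          0.          0.          1.        ]]
{'time': 0.1, 'joint_pos': array([ 1.15629157e+00,  9.17701797e-02,  1.23177960e+00,  1.15119520e-05,
        1.81979436e+00, -5.66767071e-02]), 'dq': array([ 0.00311107, -0.00306623, -0.00395537, -0.00037841, -0.00098127,
        0.00210257]), 'joint_torque': array([ 1.96954796e-03, -4.47851908e+01, -4.07573283e+01,  7.00130244e-02,
        2.83215672e-02, -1.27931485e-04]), 'ee_pos': array([0.21002586, 0.56176612, 0.22961997]), 'ee_rot': array([-2.09839376e-04,  1.77959577e-01,  9.84037409e-01, -8.50250114e-04]), 'ft_force': array([ 1.55068372,  0.45292715, -0.16833767]), 'moment': array([-0.02043328, -0.01955191,  0.00668346]), 'finger_force': 0.0, 'finger_gap': 0.08794300400883326}
```

View pics/top0.png

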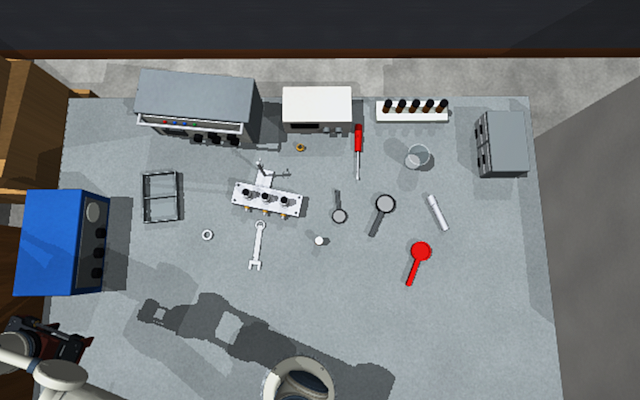

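View pics/side0.png

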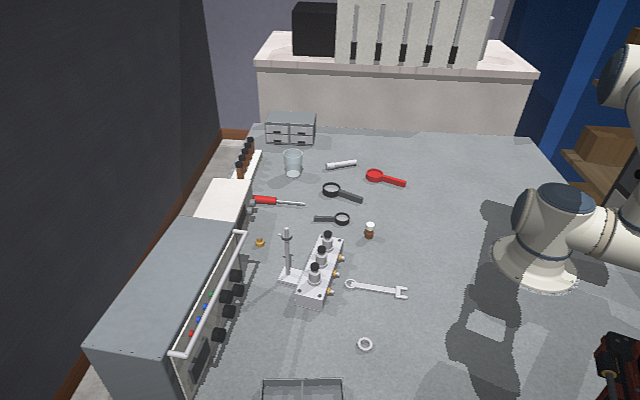

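Candidates for the loupe in the top view are the large black one (386,204), the small black one (339,215) and the red one (420,251). By the description it is the large black one at (386,204), seen at side (331,189). The valve heads are at top (246,192), (265,196) and (284,201), and the post is near (259,165).

```bash
cat > m1.py <<'E'
from h import *
T=snap('top');S=snap('side')
def blobs(d,box,thr=70,amin=8):
    x0,y0,x1,y1=box;f=d['frame'][y0:y1,x0:x1].max(2)
    n,l,s,c=cv2.connectedComponentsWithStats((f<thr).astype(np.uint8),connectivity=4)
    return [(np.round(c[i]+[x0,y0],1),s[i][4],s[i][:4]+[x0,y0,0,0]) for i in range(1,n) if s[i][4]>=amin]
print('valves top');
for b in blobs(T,(230,155,310,220)):print(b[0],b[1],b[2],on_z(T,*b[0],.1).round(4),at_depth(T,*b[0]).round(4))
print('valves side')
for b in blobs(S,(275,220,350,300)):print(b[0],b[1],b[2],on_z(S,*b[0],.1).round(4),at_depth(S,*b[0]).round(4))
for n,d,box in(('T',T,(360,185,405,245)),('S',S,(315,175,370,210))):
    P=cloud(d);x0,y0,x1,y1=box;p=P[y0:y1,x0:x1].reshape(-1,3);f=d['frame'][y0:y1,x0:x1].max(2).ravel()
    m=(p[:,2]>.012)&(p[:,2]<.04);q=p[m]
    print(n,m.sum(),'z',np.percentile(q[:,2],[5,50,90,99]).round(4))
    c,e,_=cv2.PCACompute2(q[:,:2].astype(np.float32),None)
    a=(q[:,:2]-c)@e[0];print(c,e[0],a.min(),a.max())
    b=(q[:,:2]-c)@e[1];print([ (round(k,2),round(b[abs(a-k)<.006].min(),3),round(b[abs(a-k)<.006].max(),3)) for k in np.arange(-.1,.1,.012) if (abs(a-k)<.006).any()])
# post / tall points
for n,d,box in(('T',T,(225,145,310,220)),('S',S,(270,215,350,300))):
    P=cloud(d);x0,y0,x1,y1=box;p=P[y0:y1,x0:x1].reshape(-1,3)
    q=p[p[:,2]>.112];print(n,len(q));print(q[q[:,2].argsort()].round(3)[::max(1,len(q)//25)])
for n,d,(x0,y0,x1,y1) in(('t',T,(220,140,420,250)),('s',S,(260,170,380,310))):
    cv2.imwrite(f'pics/c{n}.png',cv2.resize(d['frame'][y0:y1,x0:x1],None,fx=4,fy=4,interpolation=2))
E
python3 m1.py
```

```text
valves top
[260.3 167.5] 13 [258 165   5   7] [0.6737 0.1152 0.1   ] [0.6651 0.1101 0.1335]
[245.5 191.6] 31 [243 189   6   6] [0.5983 0.1584 0.1   ] [0.5986 0.1587 0.0983]
[264.5 195.6] 31 [262 193   6   6] [0.5857 0.1004 0.1   ] [0.586  0.1007 0.098 ]
[283.5 199.5] 32 [281 197   6   6] [0.5734 0.0425 0.1   ] [0.5735 0.0426 0.0991]
valves side
[341.4 222.4] 52 [335 220  14   6] [ 0.5384 -0.0045  0.1   ] [ 0.5347 -0.1069  0.0142]
[327.1 233.9] 43 [324 231   7   7] [0.5748 0.0455 0.1   ] [0.5748 0.0449 0.0995]
[321.1 249.1] 46 [318 246   7   7] [0.587  0.1031 0.1   ] [0.5869 0.1069 0.1037]
[314.3 266.5] 56 [311 263   8   8] [0.5994 0.1627 0.1   ] [0.5994 0.164  0.1013]
T 351 z [0.0125 0.0184 0.0236 0.0266]
[[ 0.5494559 -0.2673661]] [ 0.8917265  -0.45257452] -0.0907802859790863 0.055810878655605786
[(np.float64(-0.09), np.float64(-0.008), np.float64(0.005)), (np.float64(-0.08), np.float64(-0.008), np.float64(0.006)), (np.float64(-0.06), np.float64(-0.006), np.float64(0.007)), (np.float64(-0.05), np.float64(-0.007), np.float64(0.006)), (np.float64(-0.04), np.float64(-0.007), np.float64(
[... 2047 characters left out ...]
-0.059  1.263]
 [ 0.375 -0.059  1.263]
 [ 0.375 -0.059  1.263]]
S 147
[[0.666 0.113 0.112]
 [0.67  0.118 0.118]
 [0.672 0.12  0.119]
 [0.672 0.118 0.124]
 [0.672 0.115 0.128]
 [0.667 0.116 0.133]
 [0.669 0.117 0.143]
 [0.67  0.125 0.144]
 [0.675 0.124 0.145]
 [0.666 0.125 0.147]
 [0.661 0.121 0.147]
 [0.689 0.113 0.147]
 [0.675 0.124 0.149]
 [0.659 0.12  0.15 ]
 [0.687 0.11  0.151]
 [0.688 0.115 0.152]
 [0.666 0.117 0.156]
 [0.674 0.115 0.16 ]
 [0.674 0.116 0.163]
 [0.671 0.117 0.168]
 [0.674 0.11  0.171]
 [0.672 0.111 0.172]
 [0.566 0.776 0.754]
 [0.566 0.776 0.754]
 [0.566 0.776 0.754]
 [0.566 0.776 0.754]
 [0.566 0.776 0.754]
 [0.566 0.776 0.754]
 [0.566 0.776 0.754]
 [0.566 0.776 0.754]]
```

```bash
cat >> h.py <<'E'
def down(ydir):
    a=np.arctan2(ydir[1],ydir[0]); t=(a+np.pi/2)/2   # tool y=(sin2t,-cos2t)
    return [0,np.cos(t),np.sin(t),0]
BY=np.array([.208,.978]); Q=down(BY)
E
python3 - <<'E'
from h import *
close()
try: move_to([.50,.11,.24],Q)
except Exception as e: print(e)
d=snap('wrist','w1.png');s=state();print(s['time'],s['joint_pos'].round(2),s['ee_pos'],s['ft_force'],s['finger_gap']);print(np.array(d['view']).round(3))
E
```

```text
3.5333 [ 0.15 -0.14  1.44  0.    1.84 -1.21] [0.49990014 0.11082106 0.23998367] [-0.02426054  0.56727224  0.66627474] 0.00024252502446167333
[[ 0.207  0.978  0.    -0.212]
 [-0.945  0.2   -0.26   0.484]
 [-0.254  0.054  0.966 -0.278]
 [ 0.     0.     0.     1.   ]]
```

View pics/ct.png

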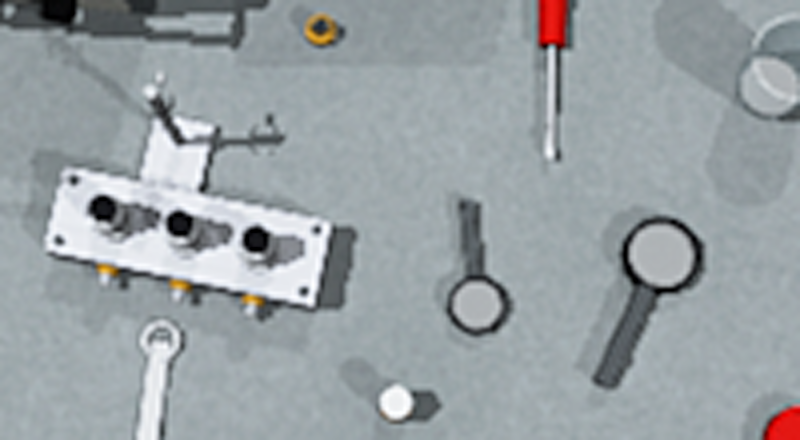

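View pics/w1.png

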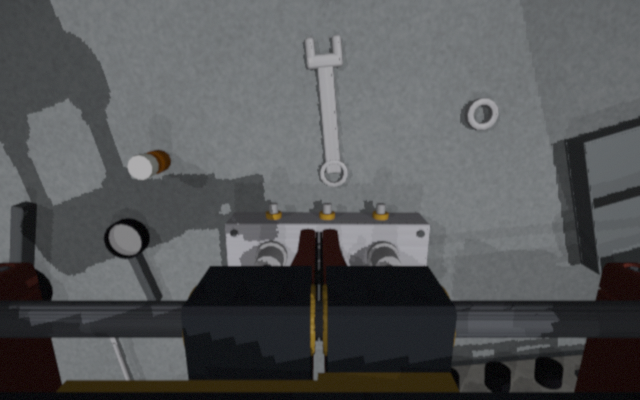

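The crop confirms the large black loupe at (386,204), with its handle toward the lower left. The wrist view shows the fingers centred over the block row, with the heads hidden behind them. Pressing now in small force-checked steps.

```bash
cat > press.py <<'E'
from h import *
import sys
def press(x,y):
    move_to([x,y,.135],Q); move_l([x,y,.112],.1)   # tips at .104
    hold(.1); f0=state()['ft_force'][2]; z=.110; log=[]
    while z>.094:
        move_l([x,y,z],.03); s=state(); f=s['ft_force'][2]-f0; log.append((round((s['ee_pos'][2]-.008)*1e3,1),round(f,1)))
        if f>9: break
        z-=.0007
    hold(.15); s=state(); log.append(('end',round((s['ee_pos'][2]-.008)*1e3,1),round(s['ft_force'][2]-f0,1)))
    move_l([x,y,.135],.15); print(log, state()['time'])
for a in sys.argv[1:]: press(*map(float,a.split(',')))
E
python3 press.py .574,.043
```

```text
[(np.float64(102.1), np.float64(-1.0)), (np.float64(101.2), np.float64(-1.0)), (np.float64(100.5), np.float64(-0.9)), (np.float64(100.2), np.float64(1.4)), (np.float64(99.6), np.float64(3.4)), (np.float64(98.6), np.float64(3.9)), (np.float64(97.7), np.float64(2.3)), (np.float64(97.0), np.float64(2.5)), (np.float64(96.4), np.float64(3.0)), (np.float64(96.3), np.float64(4.8)), (np.float64(96.3), np.float64(7.0)), (np.float64(96.2), np.float64(10.5)), ('end', np.float64(96.2), np.float64(9.8))] 8.1667
```

The right-hand valve at (.574,.043) stopped at 4 mm, so it is the stuck one. Pressing the others next.

```bash
python3 press.py .586,.102 .599,.161; python3 - <<'E'
from h import *
gripper_open()
Q2=down([.43,.9])
# look at the post from behind on the way to the loupe
move_to([.40,.02,.27],Q); d=snap('wrist','w2.png'); np.savez('w2.npz',**d)
move_to([.42,-.20,.24],Q2); d=snap('wrist','w3.png'); np.savez('w3.npz',**d)
print(state()['time'],state()['joint_pos'].round(2))
E
```

```text
[(np.float64(102.2), np.float64(0.8)), (np.float64(101.3), np.float64(0.4)), (np.float64(100.5), np.float64(0.2)), (np.float64(99.9), np.float64(1.1)), (np.float64(99.6), np.float64(2.8)), (np.float64(98.8), np.float64(4.5)), (np.float64(97.8), np.float64(3.9)), (np.float64(97.0), np.float64(4.3)), (np.float64(96.3), np.float64(3.5)), (np.float64(95.6), np.float64(3.5)), (np.float64(94.9), np.float64(3.3)), (np.float64(94.2), np.float64(2.8)), (np.float64(93.5), np.float64(3.3)), (np.float64(92.8), np.float64(3.4)), (np.float64(92.1), np.float64(4.0)), (np.float64(91.4), np.float64(3.4)), (np.float64(90.7), np.float64(4.1)), (np.float64(90.4), np.float64(5.3)), (np.float64(90.3), np.float64(8.8)), (np.float64(90.3), np.float64(10.8)), ('end', np.float64(90.3), np.float64(11.4))] 14.5583
[(np.float64(102.2), np.float64(-0.6)), (np.float64(101.3), np.float64(-0.2)), (np.float64(100.5), np.float64(0.6)), (np.float64(99.9), np.float64(-0.2)), (np.float64(99.6), np.float64(2.5)), (np.float64(98.8), np.float64(3.6)), (np.float64(97.8), np.float64(4.0)), (np.float64(97.0), np.float64(3.0)), (np.float64(96.3), np.float64(2.7)), (np.float64(95.6), np.float64(2.7)), (np.float64(94.9), np.float64(3.6)), (np.float64(94.2), np.float64(3.0)), (np.float64(93.5), np.float64(2.5)), (np.float64(92.8), np.float64(2.2)), (np.float64(92.1), np.float64(2.7)), (np.float64(91.4), np.float64(2.6)), (np.float64(90.7), np.float64(3.0)), (np.float64(90.3), np.float64(4.8)), (np.float64(90.3), np.float64(6.7)), (np.float64(90.3), np.float64(10.7)), ('end', np.float64(90.3), np.float64(9.9))] 20.95
24.4 [-0.52 -0.27  1.55  0.    1.86 -1.64]
```

```bash
python3 -c "
import cv2,numpy as np
cv2.imwrite('pics/w23.png',np.vstack([cv2.imread('pics/w2.png')[:300],cv2.imread('pics/w3.png')[:300]]))"
```

```text
(no output)
```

View pics/w23.png

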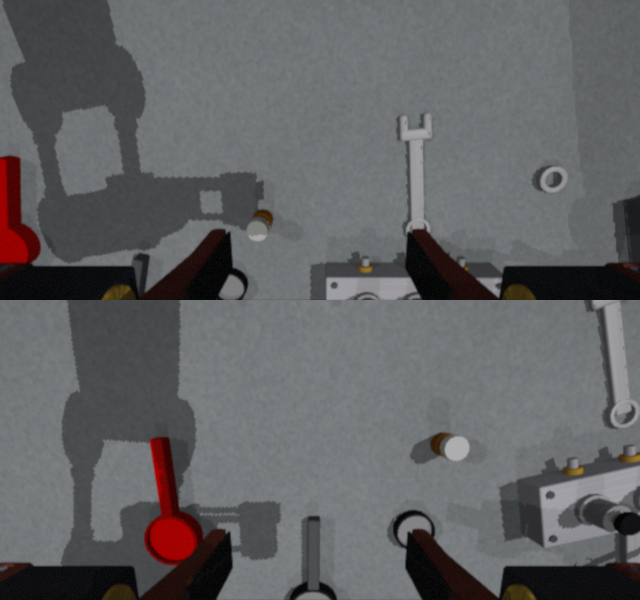

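Top half: the wrist camera looks back toward the robot. Lower half: the large loupe's handle runs in column 313, rows 217–295, midway between the fingers, with the barrel at the bottom edge. I'll measure the handle from this frame, then the collar in the side view.

```bash
python3 - <<'E'
from h import *
d=dict(np.load('w3.npz'));P=cloud(d)
f=d['frame'].max(2)
p=P[205:300,285:345].reshape(-1,3);m=(p[:,2]>.014)&(p[:,2]<.03);q=p[m]
print(len(q),np.percentile(q[:,2],[50,90]));
c,e,_=cv2.PCACompute2(q[:,:2].astype(np.float32),None);a=(q[:,:2]-c)@e[0];b=(q[:,:2]-c)@e[1]
print(c,e[0],a.min(),a.max(),b.min(),b.max())
tip=c[0]+e[0]*(a.min() if e[0][0]>0 else a.max());print('handle end',tip)
T=snap('top');S=snap('side')
def stats(n,d,box):
    x0,y0,x1,y1=box;p=cloud(d)[y0:y1,x0:x1].reshape(-1,3)
    r=np.hypot(p[:,0]-.670,p[:,1]-.1145);k=(p[:,2]>.115)&(p[:,2]<.168)&(r<.03);q=p[k];r=r[k]
    k=r>.0075;print(n,'collar',np.c_[q[k],r[k]][q[k][:,2].argsort()].round(4).tolist())
stats('T',T,(225,145,310,220));stats('S',S,(270,215,350,300))
for zz in(.135,.147,.16): print(project(T,[.67,.1145,zz]),project(S,[.67,.1145,zz]))
a=cv2.resize(S['frame'][215:285,265:315],None,fx=7,fy=7,interpolation=cv2.INTER_NEAREST);b=cv2.resize(T['frame'][145:215,235:285],None,fx=7,fy=7,interpolation=cv2.INTER_NEAREST)
cv2.imwrite('pics/col.png',np.hstack([a,b]));print(a.shape)
E
```

```text
1150 [0.02166418 0.02283196]
[[ 0.5191436 -0.2528355]] [ 0.8975218  -0.44097015] -0.05608461135784668 0.04870804148913191 -0.026945397301556612 0.026855756959574775
handle end [ 0.46880642 -0.22810387]
T collar [[0.6595, 0.1103, 0.1374, 0.0113], [0.6655, 0.1045, 0.1378, 0.011], [0.6592, 0.1221, 0.1386, 0.0132], [0.6614, 0.1068, 0.1418, 0.0115], [0.6859, 0.1103, 0.1421, 0.0165], [0.6826, 0.113, 0.1432, 0.0126], [0.658, 0.1154, 0.1434, 0.012], [0.6855, 0.113, 0.1436, 0.0156], [0.6884, 0.113, 0.1443, 0.0185], [0.6821, 0.1098, 0.1449, 0.013], [0.6665, 0.1034, 0.1457, 0.0116], [0.6573, 0.112, 0.146, 0.0129], [0.6875, 0.1095, 0.1475, 0.0182], [0.66, 0.1236, 0.1477, 0.0135], [0.6567, 0.1175, 0.1486, 0.0136]]
S collar [[0.6754, 0.1241, 0.1422, 0.011], [0.6616, 0.1199, 0.1428, 0.01], [0.6729, 0.1248, 0.1431, 0.0107], [0.681, 0.1186, 0.1432, 0.0117], [0.6634, 0.1247, 0.1438, 0.0121], [0.6704, 0.1254, 0.1438, 0.0109], [0.668, 0.1258, 0.1445, 0.0115], [0.6574, 0.1146, 0.1448, 0.0126], [0.6655, 0.1261, 0.145, 0.0125], [0.6593, 0.1187, 0.1451, 0.0115], [0.6893, 0.111, 0.1452, 0.0196], [0.6635, 0.1
[... 344 characters left out ...]
476, 0.0115], [0.6707, 0.1227, 0.1478, 0.0082], [0.6612, 0.1225, 0.1485, 0.012], [0.682, 0.1104, 0.1485, 0.0127], [0.6635, 0.1228, 0.1485, 0.0106], [0.6872, 0.1079, 0.149, 0.0184], [0.6591, 0.1195, 0.1491, 0.0119], [0.6895, 0.1083, 0.1492, 0.0205], [0.6866, 0.1116, 0.1492, 0.0169], [0.6751, 0.1247, 0.1493, 0.0115], [0.6842, 0.1116, 0.1494, 0.0145], [0.6774, 0.1252, 0.1495, 0.013], [0.6726, 0.1255, 0.1502, 0.0113], [0.6574, 0.114, 0.1506, 0.0126], [0.6655, 0.1253, 0.1506, 0.0117], [0.6887, 0.1135, 0.1507, 0.0187]]
[258.80770181 165.79085921] [286.87869757 239.64647653]
[258.2098052  164.76408943] [286.75866435 235.94040308]
[257.54809208 163.62772738] [286.62645906 231.8585119 ]
(490, 350, 3)
```

View pics/col.png

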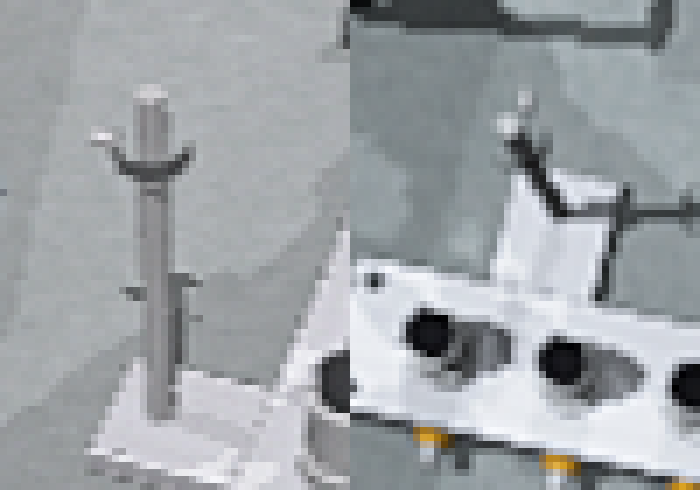

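The collar shows in the side crop at about row 238.5, column 287. Depth there puts its centre at about 0.1455 m once I correct with the known post top. Loupe: barrel at (.573,-.279), grasp point at (.518,-.2525), top face at 0.022, which matches the text. Grasping.

```bash
python3 - <<'E'
from h import *
Q2=down([.446,.895]);g=[.518,-.2525]
move_to([*g,.07],Q2); move_l([*g,.011],.06); print(state()['ee_pos'],state()['ft_force'])
close(); hold(.2); s=state();print(s['finger_gap'],s['finger_force'],s['ee_pos'])
zg=s['ee_pos'][2]
move_l([*g,.21],.12); s=state();print(s['time'],s['finger_gap'],s['finger_force'],s['ft_force'],s['moment'])
open('zg','w').write(str(zg))
if s['finger_gap']>.01:
    t=np.array([.574,.043])-.06*np.array([.978,-.208])
    move_to([*t,.21],Q); move_l([*t,.1455+zg-.011],.08); hold(.4)
    T=snap('top','t2.png');S=snap('side','s2.png');np.savez('T2.npz',**T);np.savez('S2.npz',**S)
    print(state()['time'],state()['ee_pos'])
    for n,d in(('T',T),('S',S)):
        p=cloud(d).reshape(-1,3);k=(abs(p[:,0]-.574)<.045)&(abs(p[:,1]-.043)<.045)&(p[:,2]>.125)&(p[:,2]<.175);q=p[k]
        print(n,len(q),q.min(0),q.max(0),np.percentile(q[:,2],[10,50,90]),project(d,[.574,.043,.1455]))
    a=S['frame'][200:290,265:365];b=T['frame'][145:235,235:335]
    cv2.imwrite('pics/fin.png',np.hstack([cv2.resize(i,None,fx=4,fy=4,interpolation=2) for i in(a,b)]))
E
```

```text
[ 0.51833379 -0.2526826   0.01159334] [ 0.32952409 -0.13160314  0.01561744]
0.013877614889518566 29.998698234558105 [ 0.51796985 -0.2524777   0.01095434]
29.5917 0.013666029839041086 29.998164474964142 [-0.38960943 -0.51337084 -0.75979799] [0.03120307 0.05390597 0.00883397]
32.225 [0.51532735 0.05547542 0.14547711]Traceback (most recent call last):
  File "<stdin>", line 15, in <module>
    return umr_minimum(a, axis, None, out, keepdims, initial, where)
ValueError: zero-size array to reduction operation minimum which has no identity
```

```bash
python3 - <<'E'
from h import *
T=dict(np.load('T2.npz'));S=dict(np.load('S2.npz'))
for n,d in(('T',T),('S',S)):
    p=cloud(d).reshape(-1,3);k=(abs(p[:,0]-.574)<.045)&(abs(p[:,1]-.043)<.045)&(p[:,2]>.12)&(p[:,2]<.18);q=p[k]
    print(n,len(q),project(d,[.574,.043,.1455]))
    if len(q): print(q.min(0),q.max(0),np.percentile(q[:,2],[10,50,90]))
a=S['frame'][200:290,265:365];b=T['frame'][145:235,235:335]
cv2.imwrite('pics/fin.png',np.hstack([cv2.resize(i,None,fx=4,fy=4,interpolation=2) for i in(a,b)]))
E
```

```text
T 0 [282.01609374 196.66924936]
S 432 [328.16479455 219.83792557]
[0.52918713 0.01205866 0.13685212] [0.60522293 0.07498375 0.16006945] [0.14221367 0.15066783 0.15759205]
```

View pics/fin.png

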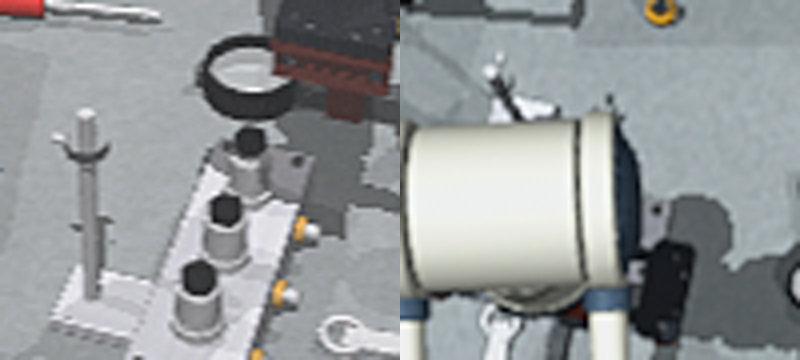

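In the side view the loupe hangs level, with its barrel at about (250,75) in the crop, over the far valve, which is the stuck one. It measures x≈.574 and y≈.0435. In the same view the lens is at z≈.148 and the collar at ≈.1465, so both fit. I'll check tilt on the rim, then hand in.

```bash
python3 - <<'E'
from h import *
S=snap('side');p=cloud(S).reshape(-1,3);r=np.hypot(p[:,0]-.574,p[:,1]-.0435)
k=(r<.034)&(r>.026)&(p[:,2]>.125)&(p[:,2]<.18)&(p[:,0]>.56);q=p[k]
# upper envelope of the rim by sector
a=np.arctan2(q[:,1]-.0435,q[:,0]-.574)
for lo in np.arange(-np.pi,np.pi,.6):
    m=(a>=lo)&(a<lo+.6)
    if m.sum()>3: print(round(np.degrees(lo+.3)),m.sum(),q[m,2].min().round(4),q[m,2].max().round(4))
s=state();print(s['time'],s['finger_gap'],s['finger_force'],s['ee_pos'],abs(s['dq']).max())
print(job_done())
E
```

```text
-94 20 0.1493 0.1596
-60 24 0.1488 0.1608
-25 18 0.1487 0.1593
9 20 0.1379 0.1596
43 34 0.1381 0.1595
78 49 0.1376 0.1612
112 35 0.1371 0.16
32.275 0.014106097529202815 29.99802052974701 [0.51532097 0.05549009 0.1455045 ] 0.002794976753904669
the job is handed in; nothing more can be done
None
```

I handed the job in at 32.3 s: all three valves are pressed to their stops and the loupe is held level, within about 2 mm of centre and collar height over the stuck valve, the right-hand one at (.574, .043). I don't have the judge's result.

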